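# Butt the second bench block against the seated one

## Task

The steel bench block in the wooden three-sided frame is to be lengthened into one longer flat working face. Take the loose steel block of the same size and push it up against the open side of the framed block until the two faces touch, lying flat on the bench, square to it and with its sides in line, then let go. Leave the small steel block and the carton where they are.

Things in the scene. Friction and masses are not known exactly. Their poses are not given: they have to be found in the camera images.
- block_seat: Fixed neighbour: bright steel block 56 x 56 mm, 31 mm high, fast to the bench in a wooden frame on three sides (18 mm high, 89 mm wide along x). Origin: centre of this block's underside, on the bench top; z up. Its +y side is open: the bare face lies 28 mm from the origin along +y, 8 mm out past the rail ends. A butted block has its centre 56 mm from the origin along +y. Place and yaw vary.
- loose_block: The block to move: bright steel, 56 x 56 mm, 31 mm high, about 0.8 kg, standing flat on the bench. The same size and look as the seated one, but with no frame. Origin: centre of its underside; x and y normal to its four upright faces, z up. All four faces serve equally.
- small_block: Bystander: a smaller, darker steel block, 36 x 36 mm, 18 mm high. Origin: centre of its underside. It is not to be moved.
- carton: Bystander: a small closed brown box with a paper label, 46 mm (x) by 71 mm (y), 28 mm high. Origin: centre of its underside. It is not to be moved.
Not all that is in view belongs to the job. What is shaped like the loose_block but purple is not meant.

How it is judged:
By the outcome, as a careful person would: the job done as asked, in the order asked, and still so for the second after the job is handed in, with the robot touching nothing.
It also fails if it takes over 32 s, if anything falls off the work surface, if the arm or the gripper's body presses on something with over 40 N, if the wrist force passes 120 N, or if a joint passes its speed limit or range.

## Robot

A 6-joint arm with a two-finger parallel gripper is mounted at the origin on a cart in front of the work surface, level with it; the furniture and walls round the work are solid. World frame = base frame: x ahead of the robot, y to its left, z up, the work surface at z = 0. Lengths are in m, angles in rad, forces in N, time in s.
With the tool pointing down it reaches from about 0.25 to 0.775 m from the base axis. Payload 4 kg.
Tool frame: the origin (TCP) lies at the very end of the fingers, on their centre line; the grasp point (between the pads) lies 19 mm behind it; x points along the fingers, y is the direction in which the jaws open and shut, and the axes are right-handed (so a half turn about x gives the same grasp; the last joint's range is limited). The gripper opens to 94 mm and grips with 3 to 60 N. Pads are 16 mm wide; open, the fingers measure 119 mm over their backs; the gripper's body (75 mm by 177 mm) begins 78 mm behind the grasp point.
Start: joints at [-1.452, 0.087, 1.371, -0, 1.684, -0.103], TCP at [0.121, -0.537, 0.206] pointing down, gripper open.
Joint ranges: [-3.1, 3.1], [-0.76, 2.03], [0.27, 2.55], [-1.08, 4.22], [0.17, 2.65], [-2.57, 2.57]. Speed limits (rad/s): [2.79, 2.79, 3.14, 3.14, 3.14, 3.14].

## Interface

Orientations are given as [roll, pitch, yaw] about the fixed x, y, z axes, in that order (R = Rz(yaw) Ry(pitch) Rx(roll)).
In Python, from bench import robot gives the robot as it stands.
- The arm moves only by the tool carry_out, never from a script. Its argument "targets" is a list of rows, each a list of 5 numbers: the closure, from 0 (fully open) to 1 (shut), then the shift along the tool's x, y, z in cm, then the turn about the tool's x in degrees. In form: [[fingers, tx, ty, tz, turn], ...]. A call has 1 to 20 rows; each row shifts and turns the commanded pose from where the row before left it, along the tool's axes as they then stand; what a row does not reach is not made up. A row lasts 1/10 s, in which the tool goes at most 50 mm and 8.59 degrees, less where a joint would pass 70% of its speed; a pose out of reach is approached as far as the arm can. A call is refused whole if a number of a shift passes 5 or a number of a turn 8.59, either way. A call with a gripper value outside its range is refused whole. The fingers move at their own pace and stop on an object; the grip force is fixed at half the most. Time passes only in rows, so rows that do not move let the fingers close. It gives the time, the measured TCP pose, the force and the opening at its end, in the units of the state.
- robot.get_obs(): the state, without advancing time (a new reading comes with each control period).
- robot.snapshot(name): name is "scene" or "side" or "wrist"; returns a dict with "image" (480x640x3 uint8, red, green, blue), "camera_matrix" (3x3 intrinsics, pixels), "pose" (4x4, takes a point from camera to world coordinates). Camera axes: x right, y up, looking along -z (the intrinsics and any distortion apply to the point x, -y, -z); pixel columns grow to the right and rows downward; lengths in m; the calibration is good to about 2 mm. A picture is of the moment at which its call begins. There is no depth.
- robot.close_job(): hands the job in, once; it reports no verdict.
The state is a dict: "time": time; "joint_positions": joint angles; "qvel": joint speeds; "joint_torque": joint torques, N m; "tool_pos": TCP position; "ee_rot": TCP orientation; "wrist_force": force on the tool from outside, world axes, zero at the start; "wrist_torque": the same for the moment, N m; "width": finger opening in m.
Only numpy, scipy, OpenCV 4.12 (cv2) and the standard library are available. Lean on these libraries where they do the work, as an engineer would, in place of code of your own. Each camera call takes 0.05 s, during which the arm holds its last target. There are 200 camera calls.

## Working session

There is one attempt and no reset: what is moved stays moved. The work goes in short steps, Python scripts to look and compute and a tool call to move; the robot and the scene stay as the last step left them, time stands still between calls to the robot, and variables do not carry over. Pictures are saved under pics/ and viewed, about 8 in all and at most 12, crops included, and the job is handed in when it is done.

Besides the shell and the picture viewer there is one more tool, called after "Call:" in YAML: its name, and indented under it one key for each argument. carry_out: Moves the arm, as the interface text tells. Its arguments: {"type":"object","properties":{"targets":{"type":"array","items":{"type":"array","items":{"type":"number"}}}},"required":["targets"]}

```bash
mkdir -p pics
cat > h.py <<'E'
import numpy as np, cv2
from bench import robot
def snap(n,f):
    s=robot.snapshot(n); cv2.imwrite('pics/'+f,cv2.cvtColor(s['image'],cv2.COLOR_RGB2BGR)); np.savez('pics/'+f[:-4],**s); return s
def ray(s,uv,z):
    K=s['camera_matrix'];T=s['pose'];uv=np.atleast_2d(uv).astype(float)
    d=np.c_[(uv[:,0]-K[0,2])/K[0,0],-(uv[:,1]-K[1,2])/K[1,1],-np.ones(len(uv))]@T[:3,:3].T
    o=T[:3,3]; return o+d*((z-o[2])/d[:,2])[:,None]
def proj(s,P):
    K=s['camera_matrix'];T=s['pose'];p=(np.atleast_2d(P)-T[:3,3])@T[:3,:3]
    return np.c_[K[0,0]*p[:,0]/-p[:,2]+K[0,2],K[1,1]*-p[:,1]/-p[:,2]+K[1,2]]
E
python3 - <<'E'
from h import *
for n in ['scene','side','wrist']:
    s=snap(n,n+'0.png'); print(n,[k for k in s],s['pose'].round(3).tolist(),s['camera_matrix'].round(1).tolist())
print(robot.get_obs())
E
```

```text
scene ['image', 'camera_matrix', 'pose'] [[0.611, 0.313, -0.728, -0.386], [-0.792, 0.264, -0.551, -0.59], [0.02, 0.912, 0.409, 0.525], [0.0, 0.0, 0.0, 1.0]] [[593.2, 0.0, 323.1], [0.0, 593.2, 243.1], [0.0, 0.0, 1.0]]
side ['image', 'camera_matrix', 'pose'] [[-0.924, 0.161, -0.348, 0.21], [-0.383, -0.356, 0.853, 0.793], [0.014, 0.921, 0.39, 0.343], [0.0, 0.0, 0.0, 1.0]] [[435.1, 0.0, 327.5], [0.0, 435.1, 236.7], [0.0, 0.0, 1.0]]
wrist ['image', 'camera_matrix', 'pose'] [[0.22, 0.935, 0.28, 0.203], [-0.975, 0.211, 0.062, -0.518], [-0.001, -0.286, 0.958, 0.384], [0.0, 0.0, 0.0, 1.0]] [[347.3, 0.0, 311.6], [0.0, 347.3, 242.5], [0.0, 0.0, 1.0]]
{'time': 0.15, 'joint_positions': array([-1.45208051e+00,  8.77813632e-02,  1.37186981e+00, -3.65951212e-06,
        1.68357388e+00, -1.03094156e-01]), 'qvel': array([ 0.0015082 , -0.00148496, -0.00585578, -0.00076818,  0.00143889,
       -0.00066389]), 'joint_torque': array([ 2.56375952e-04, -3.40645623e+01, -3.02793396e+01,  7.17496639e-02,
        3.05362197e-02, -1.11534503e-04]), 'tool_pos': array([ 0.12094714, -0.5361251 ,  0.20459407]), 'ee_rot': array([-1.67166253,  1.56916392,  1.69173969]), 'wrist_force': array([0.05111576, 0.22258397, 0.39133668]), 'wrist_torque': array([0.0137154 , 0.0647211 , 0.01724184]), 'width': 0.09421823614160771}
```

View pics/scene0.png

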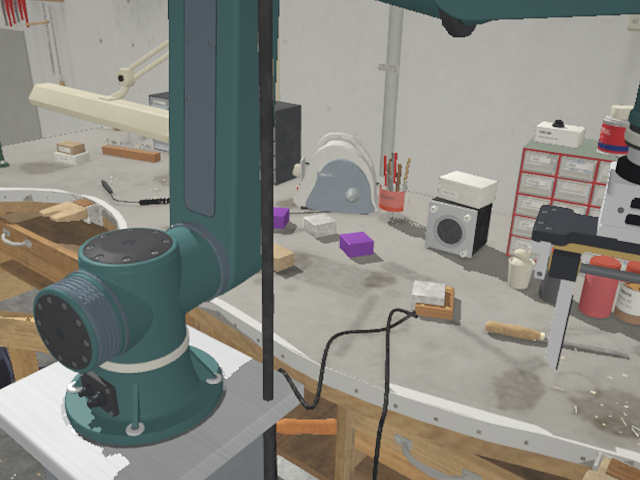

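View pics/side0.png

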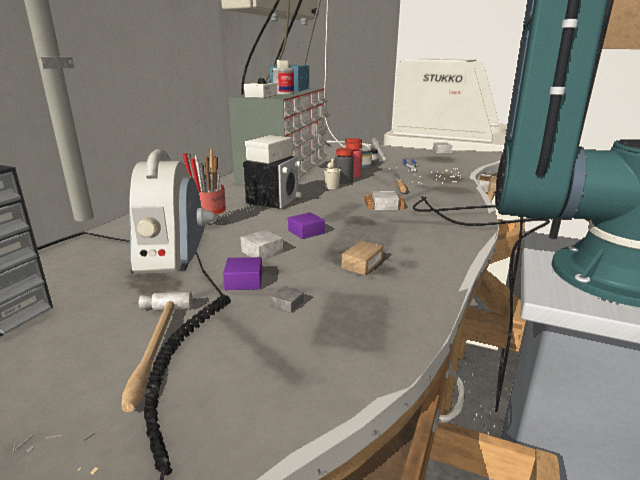

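Scene: the seat is at (432,300) with its open side toward the far left, and the loose block is at (320,224) between two purple blocks. Side: loose block (262,243), purple (306,225) and (243,273), small block (288,299), carton (362,257), seat (385,201).

```bash
cat > seg.py <<'E'
from h import *
def quads(s,z,lo=150,name=''):
    pass
E
python3 - <<'E'
from h import *
L=lambda f:dict(np.load('pics/'+f+'.npz'))
sc,si=L('scene0'),L('side0')
print('scene',ray(sc,[[320,218],[430,289],[280,213],[357,240]],.031).round(3).tolist())
print('side',ray(si,[[262,240],[385,196],[306,220],[243,265],[288,293],[362,250]],.031).round(3).tolist())
a=cv2.resize(cv2.cvtColor(sc['image'],cv2.COLOR_RGB2BGR)[195:330,260:470],None,fx=3.8,fy=3.8,interpolation=cv2.INTER_CUBIC)
b=cv2.resize(cv2.cvtColor(si['image'],cv2.COLOR_RGB2BGR)[180:320,210:430],None,fx=3.6,fy=3.6,interpolation=cv2.INTER_CUBIC)
cv2.imwrite('pics/b.png',b)
E
```

```text
scene [[0.599, 0.166, 0.031], [0.459, -0.187, 0.031], [0.563, 0.255, 0.031], [0.551, 0.032, 0.031]]
side [[0.589, 0.175, 0.031], [0.458, -0.172, 0.031], [0.561, 0.05, 0.031], [0.566, 0.273, 0.031], [0.461, 0.322, 0.031], [0.412, 0.142, 0.031]]
```

View pics/b.png

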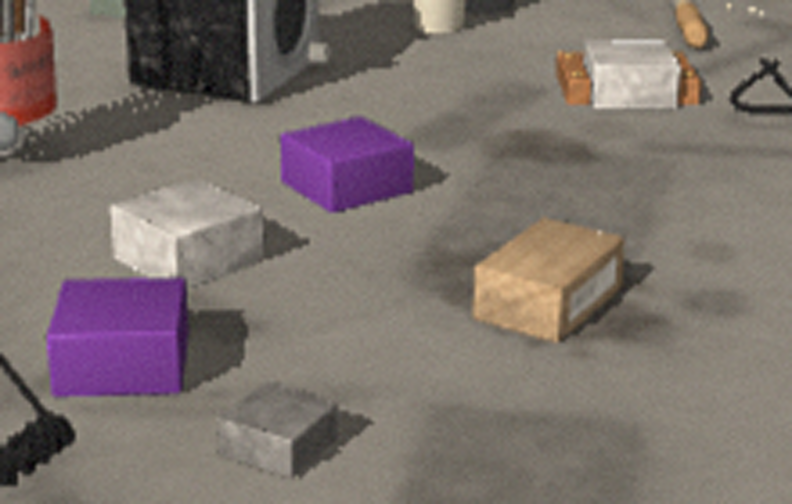

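Positions are roughly: seat (0.458,-0.18), loose block (0.594,0.17). I'll stop over the seat on the way for a close look.

```bash
cat >> h.py <<'E'
from scipy.spatial.transform import Rotation as Ro
def Rt(): return Ro.from_euler('xyz',robot.get_obs()['ee_rot']).as_matrix()
def shift(target): # world TCP target -> cm in tool axes
    o=robot.get_obs(); return (Rt().T@(np.array(target)-o['tool_pos'])*100).round(2)
E
python3 - <<'E'
from h import *
print(Rt().round(3).tolist(), shift([.455,-.15,.2]))
E
```

```text
[[-0.0, 0.22, -0.976], [0.002, -0.975, -0.22], [-1.0, -0.002, -0.0]] [  0.52 -30.32 -41.08]
```

Call:
carry_out:
  targets:
    - [0, 0.05, -2.75, -3.73, 0]
    - [0, 0.05, -2.75, -3.73, 0]
    - [0, 0.05, -2.75, -3.73, 0]
    - [0, 0.05, -2.75, -3.73, 0]
    - [0, 0.05, -2.75, -3.73, 0]
    - [0, 0.05, -2.75, -3.73, 0]
    - [0, 0.05, -2.75, -3.73, 0]
    - [0, 0.05, -2.75, -3.73, 0]
    - [0, 0.05, -2.75, -3.73, 0]
    - [0, 0.05, -2.75, -3.73, 0]
    - [0, 0.05, -2.75, -3.73, 0]
    - [0, 0, 0, 0, 0]
    - [0, 0, 0, 0, 0]

```text
time: 1.45
tool_pos: [0.4547, -0.1505, 0.1994]
ee_rot: [-0.088, 1.569, -3.005]
wrist_force: [-0.0, -0.4, 1.0]
width: 0.0941
```

Run:
```python
from h import *
s=snap('wrist','w1.png'); o=robot.get_obs(); print(o['time'],o['tool_pos'],Rt().round(3).tolist(),s['pose'].round(3).tolist())
print(shift([.59,.16,.2]))
```

```text
1.5 [ 0.4542671  -0.15138393  0.19960688] [[-0.001, 0.22, -0.975], [-0.0, -0.975, -0.22], [-1.0, 0.0, 0.001]] [[0.223, 0.934, 0.281, 0.537], [-0.975, 0.213, 0.065, -0.132], [0.001, -0.288, 0.958, 0.379], [0.0, 0.0, 0.0, 1.0]]
[ -0.07 -27.38 -20.1 ]
```

View pics/w1.png

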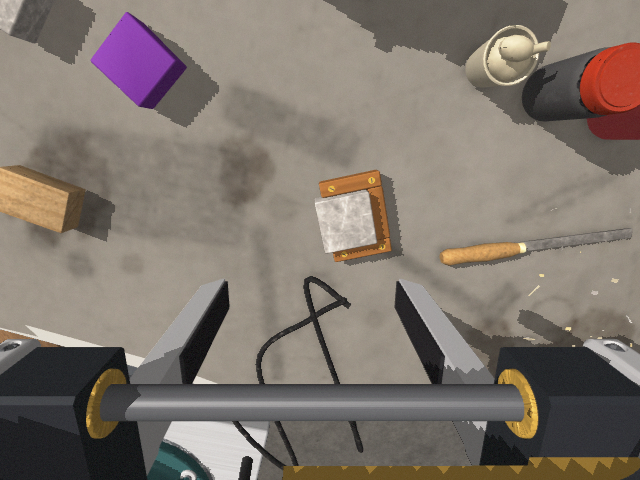

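The wrist view shows the seat's steel top at (347,221), open to the left (+y). A cord loop lies near (310,280), below the open side. Next I'll look at the loose block.

Call:
carry_out:
  targets:
    - [0, 0, -3.9, -2.87, 0]
    - [0, 0, -3.9, -2.87, 0]
    - [0, 0, -3.9, -2.87, 0]
    - [0, 0, -3.9, -2.87, 0]
    - [0, 0, -3.9, -2.87, 0]
    - [0, 0, -3.9, -2.87, 0]
    - [0, 0, -3.9, -2.87, 0]
    - [0, 0, 0, 0, 0]
    - [0, 0, 0, 0, 0]

```text
time: 2.4
tool_pos: [0.5907, 0.158, 0.1992]
ee_rot: [0.518, 1.569, -2.403]
wrist_force: [0.1, -0.1, 0.1]
width: 0.0942
```

Run:
```python
from h import *
s=snap('wrist','w2.png'); o=robot.get_obs(); print(o['time'],o['tool_pos'],Rt().round(3).tolist())
L=dict(np.load('pics/w1.npz'))
print('cord',ray(L,[[310,280],[348,303],[330,278],[290,330]],0.005).round(3).tolist())
```

```text
2.45 [0.59058979 0.15725762 0.19964328] [[-0.001, 0.218, -0.976], [-0.001, -0.976, -0.218], [-1.0, 0.001, 0.001]]
cord [[0.383, -0.166, 0.005], [0.364, -0.216, 0.005], [0.39, -0.188, 0.005], [0.313, -0.156, 0.005]]
```

View pics/w2.png

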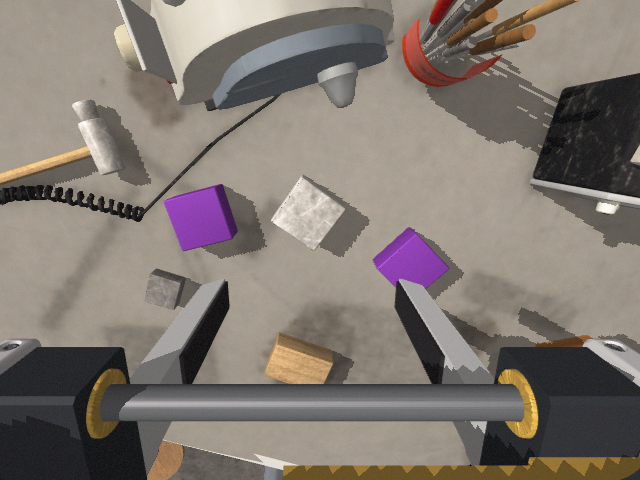

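The wrist view shows the loose block at (308,212), about 45° to the tool. The purple blocks are at (201,217) and (411,260), and there is free space on its diagonals.

```bash
cat >> h.py <<'E'
def top(s,seed,z=.031,lo=None,half=60,out=None,sat=25):
    im=cv2.cvtColor(s['image'],cv2.COLOR_RGB2BGR); hsv=cv2.cvtColor(cv2.GaussianBlur(im,(3,3),0),cv2.COLOR_BGR2HSV)
    V=hsv[...,2]; u,v=map(int,seed); sub=V[v-half:v+half,u-half:u+half]
    if lo is None: lo=(int(np.median(V[v-8:v+9,u-8:u+9]))+int(np.median(sub)))//2
    m=((V>lo)&(hsv[...,1]<sat+15)).astype(np.uint8); w=np.zeros_like(m); w[v-half:v+half,u-half:u+half]=1; m*=w
    m=cv2.morphologyEx(cv2.morphologyEx(m,cv2.MORPH_CLOSE,np.ones((5,5))),cv2.MORPH_OPEN,np.ones((5,5)))
    cs=cv2.findContours(m,cv2.RETR_EXTERNAL,cv2.CHAIN_APPROX_NONE)[0]
    c=max(cs,key=lambda c:cv2.pointPolygonTest(c,(u,v),True))
    P=ray(s,c[:,0]+0.0,z)[:,:2]; r=cv2.minAreaRect((P*1000).astype(np.float32))
    # robust side fit: iterate edge lines
    box=cv2.boxPoints(r)/1000; cen=box.mean(0); L=[]
    for i in range(4):
        a,b=box[i],box[(i+1)%4]; t=(b-a)/np.linalg.norm(b-a); n=np.array([t[1],-t[0]]); n=n*np.sign(n@((a+b)/2-cen))
        q=P[(np.abs((P-a)@n)<.006)&((P-a)@t>.008)&((b-P)@t>.008)]
        l=cv2.fitLine((q*1000).astype(np.float32),cv2.DIST_HUBER,0,.01,.01).ravel(); L.append((l[2:]/1000,l[:2]))
    X=[]
    for i in range(4):
        (p,d),(q,e)=L[i-1],L[i]; k=np.linalg.solve(np.c_[d,-e],q-p); X.append(p+k[0]*d)
    X=np.array(X); ang=[round(float(np.degrees(np.arctan2(d[1],d[0]))%90),1) for _,d in L]
    print('lo',lo,'rect',np.round(r[0],1),np.round(r[1],1),round(r[2],1),'| fit cen',X.mean(0).round(4),'sides',np.linalg.norm(X-np.roll(X,-1,0),axis=1).round(4),'ang',ang)
    if out:
        cv2.drawContours(im,[c],-1,(0,0,255),1)
        for q in proj(s,np.c_[X,np.full(4,z)]): cv2.circle(im,tuple(int(round(x)) for x in q),2,(0,255,0),-1)
        cv2.imwrite('pics/'+out,cv2.resize(im[v-half:v+half,u-half:u+half],None,fx=4,fy=4))
    return X
E
python3 - <<'E'
from h import *
A=top(dict(np.load('pics/w1.npz')),(347,221),out='c1.png')
B=top(dict(np.load('pics/w2.npz')),(308,210),out='c2.png')
print(A.round(4).tolist(),B.round(4).tolist())
cv2.imwrite('pics/c12.png',cv2.resize(np.hstack([cv2.imread('pics/c1.png'),cv2.imread('pics/c2.png')]),(800,400)))
E
```

```text
lo 181 rect [ 464.  -184.1] [57.2 54.3] 24.6 | fit cen [ 0.4642 -0.1841] sides [0.0524 0.051  0.0535 0.0563] ang [28.7, 24.1, 23.0, 25.5]
lo 190 rect [599.5 164.4] [54.5 54.3] 67.8 | fit cen [0.5994 0.1648] sides [0.0484 0.0518 0.0545 0.0542] ang [70.6, 64.3, 67.8, 70.9]
[[0.42719998955726624, -0.17239999771118164], [0.45239999890327454, -0.2184000015258789], [0.49900001287460327, -0.19750000536441803], [0.4779999852180481, -0.14830000698566437]] [[0.5665000081062317, 0.14839999377727509], [0.6122000217437744, 0.1324000060558319], [0.6345999836921692, 0.17900000512599945], [0.5842000246047974, 0.1995999962091446]]
```

View pics/c12.png

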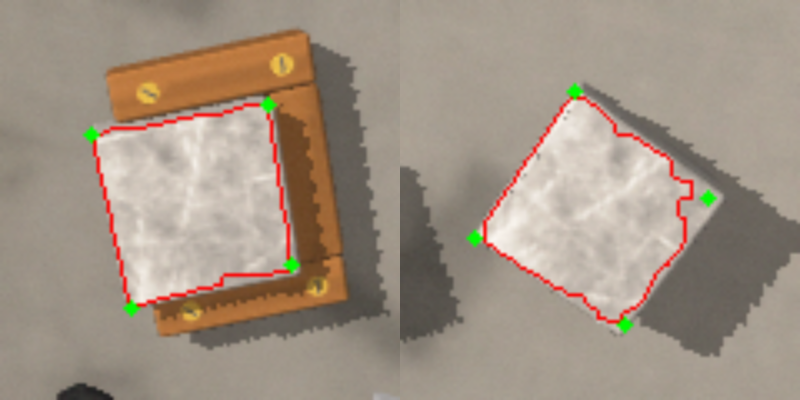

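Run:
```python
from h import *
w1=dict(np.load('pics/w1.npz'));w2=dict(np.load('pics/w2.npz'))
print('V bench',cv2.cvtColor(w1['image'],cv2.COLOR_RGB2HSV)[200,180:200:6].tolist(),cv2.cvtColor(w2['image'],cv2.COLOR_RGB2HSV)[260,250:290:10].tolist())
for lo in (160,168,175):
    for w,p in ((w1,(347,221)),(w2,(308,210))):
        try: top(w,p,lo=lo)
        except Exception as e: print(lo,e)
# frame by colour
hsv=cv2.cvtColor(w1['image'],cv2.COLOR_RGB2HSV); m=((hsv[...,1]>110)&(hsv[...,0]<25)).astype(np.uint8); m[:, :300]=0;m[:,400:]=0;m[:150]=0;m[275:]=0
ys,xs=np.nonzero(m); P=ray(w1,np.c_[xs,ys],.018)[:,:2]; r=cv2.minAreaRect((P*1000).astype(np.float32)); print('frame',r)
print('bender z.1',ray(w2,[[345,105],[220,108],[390,40]],.1).round(3).tolist(), 'purple',ray(w2,[[374,262],[410,228],[237,238]],.031).round(3).tolist())
o=robot.get_obs();print(o['joint_positions'].round(3))
```

```text
V bench [[21, 34, 141], [21, 34, 142], [18, 34, 136], [19, 36, 135]] [[17, 35, 155], [18, 32, 158], [20, 33, 164], [20, 36, 164]]
lo 160 rect [ 464.7 -183.6] [59.5 56. ] 24.6 | fit cen [ 0.4641 -0.1838] sides [0.0545 0.0544 0.0551 0.0563] ang [25.4, 24.6, 23.4, 25.2]
lo 160 rect [601.4 163.5] [123.  126.1] 12.6 | fit cen [0.6013 0.1639] sides [0.1272 0.1231 0.115  0.1231] ang [12.6, 15.3, 12.7, 9.6]
lo 168 rect [ 464.4 -183.9] [58.5 55.5] 24.9 | fit cen [ 0.4642 -0.1841] sides [0.0535 0.0537 0.0547 0.0561] ang [26.5, 24.7, 24.0, 26.0]
lo 168 rect [615.9 155.9] [100.5  97.8] 15.3 | fit cen [0.616 0.155] sides [0.0948 0.098  0.0974 0.0986] ang [12.9, 15.3, 12.7, 16.8]
lo 175 rect [ 464.  -183.9] [57.6 54.8] 24.3 | fit cen [ 0.4642 -0.184 ] sides [0.0526 0.0527 0.0539 0.0561] ang [27.6, 24.1, 23.9, 25.6]
lo 175 rect [599.4 164.4] [55.7 55.1] 67.2 | fit cen [0.5992 0.1645] sides [0.0513 0.0548 0.0552 0.054 ] ang [67.5, 64.7, 68.2, 68.8]
frame ((469.22198486328125, -195.94842529296875), (89.81111907958984, 63.69285583496094), 24.73407554626465)
bender z.1 [[0.702, 0.157, 0.1], [0.679, 0.248, 0.1], [0.75, 0.136, 0.1]] purple [[0.564, 0.083, 0.031], [0.609, 0.057, 0.031], [0.559, 0.23, 0.031]]
[ 1.680e-01  2.260e-01  1.224e+00 -1.000e-03  1.692e+00  1.519e+00]
```

Call:
carry_out:
  targets:
    - [0, 0, -0.5, -1.07, 7.0]
    - [0, 0, 0, 0, 7.0]
    - [0, 0, 0, 0, 7.0]
    - [0, 0, 0, 0, 7.0]
    - [0, 0, 0, 0, 7.1]
    - [0, 3.5, 0, 0, 0]
    - [0, 4, 0, 0, 0]
    - [0, 4, 0, 0, 0]
    - [0, 2.5, 0, 0, 0]
    - [0, 0, 0, 0, 0]
    - [0, 0, 0, 0, 0]

```text
time: 3.55
tool_pos: [0.6002, 0.1646, 0.0609]
ee_rot: [2.989, 1.57, -0.546]
wrist_force: [0.2, 0.3, -0.1]
width: 0.0941
```

Run:
```python
from h import *
s=snap('wrist','w3.png'); o=robot.get_obs(); print(o['time'],o['tool_pos'],Rt().round(3).tolist(),o['joint_positions'].round(3))
```

```text
3.6 [0.60123528 0.1652185  0.06236324] [[0.004, -0.383, -0.924], [0.0, -0.924, 0.383], [-1.0, -0.002, -0.003]] [ 0.177  0.312  1.393 -0.     1.433  2.141]
```

View pics/w3.png

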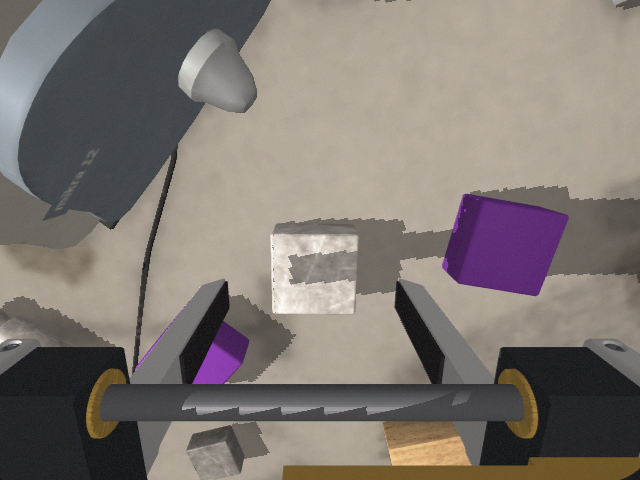

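The block is square between the fingers, at (315,268), and both purple blocks are clear of them. Descend and grip.

Call:
carry_out:
  targets:
    - [0, 2.0, 0, 0, 0]
    - [0, 2.0, 0, 0, 0]
    - [0, 1.0, 0, 0, 0]
    - [0, 0.45, 0, 0, 0]
    - [0, 0, 0, 0, 0]
    - [1, 0, 0, 0, 0]
    - [1, 0, 0, 0, 0]
    - [1, 0, 0, 0, 0]
    - [1, 0, 0, 0, 0]
    - [1, 0, 0, 0, 0]
    - [1, 0, 0, 0, 0]
    - [1, 0, 0, 0, 0]
    - [1, 0, 0, 0, 0]

```text
time: 4.9
tool_pos: [0.5999, 0.1655, 0.0057]
ee_rot: [1.787, 1.569, -1.745]
wrist_force: [-1.3, -4.7, 3.2]
width: 0.056
```

Call:
carry_out:
  targets:
    - [1, -1, 0, 0, 0]
    - [1, -2, 0, 0, 0]
    - [1, -2, 0, 0, 0]
    - [1, -1, 1, 0.2, 0]
    - [1, 0, 3.4, 0.59, 0]
    - [1, 0, 3.4, 0.59, 0]
    - [1, 0, 3.4, 0.59, 0]
    - [1, 0, 3.4, 0.59, 0]
    - [1, 0, 3.4, 0.59, 0]
    - [1, 0, 3.4, 0.59, 0]
    - [1, 0, 3.4, 0.59, 0]
    - [1, 0, 3.4, 0.59, 0]
    - [1, 0, 2.4, 0.4, 0]
    - [1, 0, 1, 0.18, 8.5]
    - [1, 0, 0, 0, 8.5]
    - [1, 0, 0, 0, 8.5]
    - [1, 0, 0, 0, 8.5]
    - [1, 0, 0, 0, 8.5]
    - [1, 0, 0, 0, 0]
    - [1, 0, 0, 0, 0]

```text
time: 6.9
tool_pos: [0.428, -0.1042, 0.0648]
ee_rot: [0.317, 1.57, 2.329]
wrist_force: [-0.2, -0.4, -6.2]
width: 0.0556
```

Run:
```python
from h import *
s=snap('wrist','w4.png'); o=robot.get_obs(); print(o['time'],o['tool_pos'],Rt().round(3).tolist(),o['joint_positions'].round(3),o['width'])
```

```text
6.95 [ 0.42819384 -0.10432089  0.06493281] [[-0.001, -0.904, -0.427], [0.001, -0.427, 0.904], [-1.0, 0.0, 0.001]] [-0.368 -0.085  1.827  0.     1.4    2.333] 0.05586110986685671
```

View pics/w4.png

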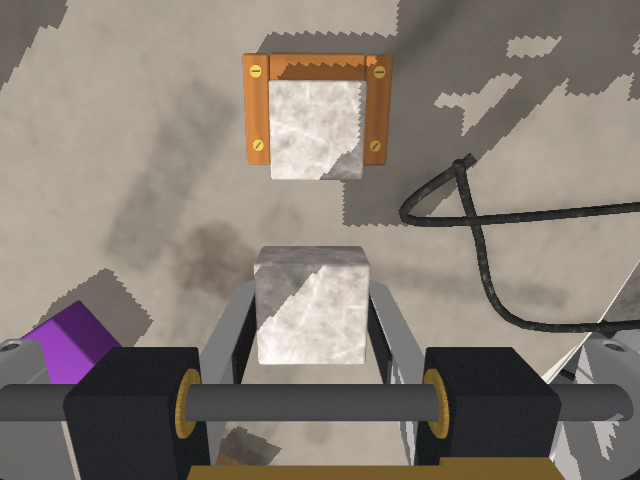

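The held block is at (312,310). The seat is ahead and nearly square, with front corners (271,180) and (363,179). Now I'll measure the relative offset and yaw with edge fits.

```bash
cat >> h.py <<'E'
def edge(ch,axis,pos,rng,win=7):
    """axis 'v': near-vertical edge at col pos for rows rng; 'h': near-horizontal at row pos for cols rng. -> inlier pixel points"""
    g=cv2.GaussianBlur(ch.astype(np.float32),(3,3),0); pts=[]
    for k in range(*rng):
        l=g[k,pos-win-1:pos+win+2] if axis=='v' else g[pos-win-1:pos+win+2,k]
        d=np.abs(l[2:]-l[:-2])/2; i=int(d.argmax())
        if 0<i<len(d)-1 and d[i]>5:
            a,b,c=d[i-1:i+2]; x=pos-win+i+.5*(a-c)/(a-2*b+c+1e-9)
            pts.append((x,k) if axis=='v' else (k,x))
    p=np.array(pts); f=0 if axis=='v' else 1
    for _ in range(4):
        c=np.polyfit(p[:,1-f],p[:,f],1); r=p[:,f]-np.polyval(c,p[:,1-f]); p=p[np.abs(r)<max(1.0,1.5*np.median(np.abs(r)))]
    return p
def tl(s,p,z): # to tool frame (y, -z) mm relative TCP; returns mean + angle
    o=robot.get_obs(); R=Rt(); q=(ray(s,p,z)-o['tool_pos'])@R*1000; q=np.c_[q[:,1],-q[:,2]]
    l=cv2.fitLine(q.astype(np.float32),cv2.DIST_HUBER,0,.01,.01).ravel(); a=np.degrees(np.arctan2(l[1],l[0])); a=(a+45)%90-45
    return q.mean(0).round(2),round(float(a),2),len(p)
E
python3 - <<'E'
from h import *
s=dict(np.load('pics/w4.npz')); hsv=cv2.cvtColor(s['image'],cv2.COLOR_RGB2HSV).astype(int); S,V=hsv[...,1],hsv[...,2]
for n,ch,ax,pos,r,z in [('seatL',S,'v',270,(88,160),.031),('seatR',S,'v',364,(88,160),.031),('seatRear',S,'h',81,(278,340),.031),('seatFrontV',V,'h',180,(276,340),.031),
  ('frL',S,'v',245,(60,160),.018),('frR',S,'v',389,(60,160),.018),('frRear',S,'h',54,(250,385),.018),
  ('heldL',V,'v',257,(290,350),.091),('heldR',V,'v',368,(290,350),.091),('heldRear',V,'h',363,(265,360),.091),('heldFrontbot',V,'h',247,(262,360),.060)]:
    try: print(n,*tl(s,edge(ch,ax,pos,r),z))
    except Exception as e: print(n,e)
E
```

```text
seatL [-24.53  92.38] -0.54 72
seatR [31.03 92.41] -0.47 72
seatRear [ -1.54 115.98] -0.37 62
seatFrontV [-3.8  60.67] -0.88 55
frL [-40.76 100.78] -0.45 100
frR [ 47.4  100.83] -0.48 100
frRear [  3.11 132.17] -0.31 128
heldL [-27.12   4.66] -2.28 36
heldR [27.61  4.66] 3.08 33
heldRear [  0.48 -26.48] 0.3 95
heldFrontbot [-0.09 27.43] 0.02 97
```

Call:
carry_out:
  targets:
    - [1, 0, 0.22, 0, 0.5]
    - [1, 1.5, 0, 0, 0]
    - [1, 2, 0, 0, 0]
    - [1, 1.5, 0, 0, 0]
    - [1, 0.6, 0, 0, 0]
    - [1, 0.3, 0, 0, 0]
    - [1, 0.1, 0, 0, 0]
    - [1, 0, 0, -0.6, 0]
    - [1, 0, 0, -0.8, 0]
    - [1, 0, 0, -0.6, 0]
    - [1, 0, 0, 0, 0]
    - [1, 0, 0, 0, 0]

```text
time: 8.15
tool_pos: [0.4354, -0.1243, 0.0057]
ee_rot: [-2.528, 1.57, -0.528]
wrist_force: [-0.4, -0.7, -5.4]
width: 0.056
```

Run:
```python
from h import *
s=snap('wrist','w5.png'); o=robot.get_obs(); print(o['time'],o['tool_pos'],Rt().round(3).tolist(),o['wrist_force'],o['joint_positions'].round(3),o['width'])
```

```text
8.2 [ 0.43532255 -0.12414182  0.00575232] [[0.001, -0.909, -0.416], [-0.0, -0.416, 0.909], [-1.0, -0.0, -0.001]] [-0.64259989 -0.36748372 -5.27522396] [-0.403  0.004  1.869 -0.     1.267  2.309] 0.05573413779663462
```

View pics/w5.png

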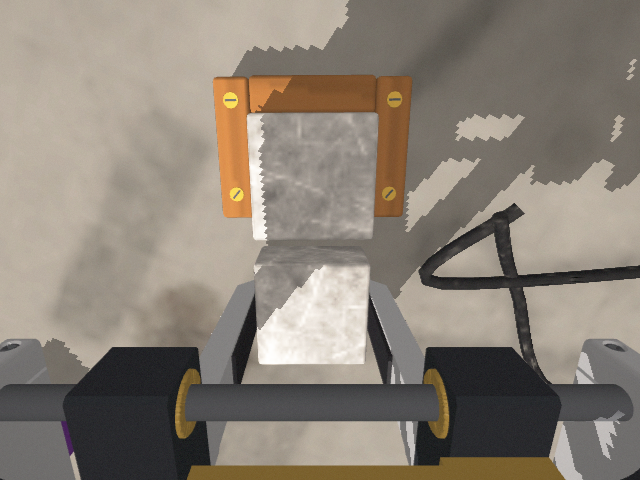

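Seat front edge at row 240, held block's front top edge at row 265, so about 11 mm of gap remains as expected. Re-measuring.

Run:
```python
from h import *
s=dict(np.load('pics/w5.npz')); hsv=cv2.cvtColor(s['image'],cv2.COLOR_RGB2HSV).astype(int); S,V=hsv[...,1],hsv[...,2]
for n,ch,ax,pos,r,z in [('seatL',S,'v',249,(120,205),.031),('seatR',S,'v',376,(120,205),.031),('seatRear',S,'h',113,(258,372),.031),('seatFrontV',V,'h',239,(270,370),.031),
  ('frL',S,'v',218,(85,205),.018),('frR',S,'v',407,(85,205),.018),('frRear',S,'h',76,(225,400),.018),
  ('heldRear',V,'h',363,(265,360),.031),('heldFronttop',V,'h',265,(325,362),.031),('heldL',V,'v',257,(300,350),.031),('heldR',V,'v',368,(275,340),.031)]:
    try:
        p=edge(ch,ax,pos,r); print(n,*tl(s,p,z),p.mean(0).round(1))
    except Exception as e: print(n,e)
```

```text
seatL [-27.2   74.58] 0.21 85 [248.5 162. ]
seatR [28.1  74.58] 0.18 85 [376.3 162. ]
seatRear [ 1.32 95.11] 0.24 114 [314.5 111.9]
seatFrontV [ 0.91 40.41] 0.47 82 [313.3 238.4]
frL [-43.53  81.45] 0.22 120 [217.3 144.5]
frR [44.36 81.45] 0.19 120 [407.2 144.5]
frRear [ -2.84 111.32] 0.26 136 [304.9  74.8]
heldRear [  0.31 -26.91] 0.26 95 [312.  363.7]
heldFronttop [15.64 26.86] 0.02 34 [344.5 266. ]
heldL [-27.68   1.02] -3.12 26 [255.3 315. ]
heldR [27.39  7.27] 0.58 57 [367.5 303.4]
```

Call:
carry_out:
  targets:
    - [1, 0.05, 0.02, 0, 0]
    - [1, 0.05, 0, 0, 0]
    - [1, 0, 0, 0, 0]
    - [1, 0, 0, 0, 0]

```text
time: 8.6
tool_pos: [0.4353, -0.1241, 0.0057]
ee_rot: [-2.686, 1.569, -0.686]
wrist_force: [-1.6, -0.4, 6.3]
width: 0.0559
```

Now resting on the bench: z force went from −5 to +6 N. Slide in.

Call:
carry_out:
  targets:
    - [1, 0, 0, -0.4, 0]
    - [1, 0, 0, -0.4, 0]
    - [1, 0, 0, -0.2, 0]
    - [1, 0, 0, 0, 0]
    - [1, 0, 0, 0, 0]

```text
time: 9.1
tool_pos: [0.4397, -0.1316, 0.0057]
ee_rot: [-0.922, 1.568, 1.078]
wrist_force: [-2.6, 4.1, 7.5]
width: 0.0556
```

Call:
carry_out:
  targets:
    - [1, 0, 0, -0.08, 0]
    - [1, 0, 0, 0, 0]
    - [1, 0, 0, 0, 0]

```text
time: 9.4
tool_pos: [0.4398, -0.1319, 0.0057]
ee_rot: [-0.706, 1.567, 1.294]
wrist_force: [-2.6, 5.3, 7.6]
width: 0.0558
```

Call:
carry_out:
  targets:
    - [1, 0, 0, -0.08, 0]
    - [1, 0, 0, 0, 0]
    - [1, 0, 0, 0, 0]

```text
time: 9.7
tool_pos: [0.4402, -0.1327, 0.0058]
ee_rot: [-0.748, 1.567, 1.252]
wrist_force: [-2.8, 5.7, 7.8]
width: 0.0557
```

Call:
carry_out:
  targets:
    - [1, 0, 0, -0.08, 0]
    - [1, 0, 0, 0, 0]
    - [1, 0, 0, 0, 0]

```text
time: 10.0
tool_pos: [0.4406, -0.1333, 0.0058]
ee_rot: [-0.758, 1.567, 1.242]
wrist_force: [-2.4, 6.3, 8.2]
width: 0.0557
```

Call:
carry_out:
  targets:
    - [1, 0, 0, -0.08, 0]
    - [1, 0, 0, 0, 0]
    - [1, 0, 0, 0, 0]

```text
time: 10.3
tool_pos: [0.4409, -0.134, 0.0058]
ee_rot: [-0.734, 1.567, 1.267]
wrist_force: [-2.4, 5.8, 8.1]
width: 0.0559
```

Call:
carry_out:
  targets:
    - [1, 0, 0, -0.08, 0]
    - [1, 0, 0, 0, 0]
    - [1, 0, 0, 0, 0]

```text
time: 10.6
tool_pos: [0.4409, -0.134, 0.0058]
ee_rot: [-0.484, 1.566, 1.517]
wrist_force: [-3.4, 7.6, 10.1]
width: 0.0561
```

Motion stopped and force rose, so contact has probably started. A little more to square the faces.

Call:
carry_out:
  targets:
    - [1, 0, 0, -0.08, 0]
    - [1, 0, 0, 0, 0]
    - [1, 0, 0, 0, 0]

```text
time: 10.9
tool_pos: [0.4409, -0.134, 0.0058]
ee_rot: [-0.35, 1.564, 1.651]
wrist_force: [-4.8, 10.1, 11.0]
width: 0.0562
```

Call:
carry_out:
  targets:
    - [1, 0, 0, -0.08, 0]
    - [1, 0, 0, 0, 0]
    - [1, 0, 0, 0, 0]

```text
time: 11.2
tool_pos: [0.4409, -0.1341, 0.0057]
ee_rot: [-0.269, 1.563, 1.732]
wrist_force: [-4.4, 11.3, 12.1]
width: 0.0553
```

Run:
```python
from h import *
s=snap('wrist','w6.png'); o=robot.get_obs(); print(o['time'],o['tool_pos'],Rt().round(4).tolist(),o['wrist_force'])
cv2.imwrite('pics/w6c.png',cv2.resize(cv2.imread('pics/w6.png')[60:380,190:430],None,fx=1.85,fy=1.85,interpolation=cv2.INTER_CUBIC))
```

```text
11.25 [ 0.44088955 -0.13404515  0.00572863] [[-0.0013, -0.9091, -0.4167], [0.0078, -0.4167, 0.909], [-1.0, -0.0021, 0.0076]] [-4.81774363 11.57562583 11.46740507]
```

View pics/w6c.png

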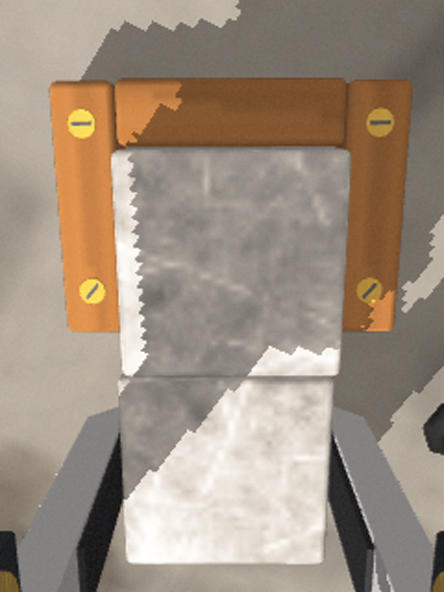

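The blocks are butted: seam at crop row 377, sides in line within about a pixel or two. I'll ease off the overshoot, check the numbers, then release.

Call:
carry_out:
  targets:
    - [1, -0.05, 0, 0.1, 0]
    - [1, 0, 0, 0.08, 0]
    - [1, 0, 0, 0, 0]
    - [1, 0, 0, 0, 0]

```text
time: 11.65
tool_pos: [0.4409, -0.134, 0.0057]
ee_rot: [-0.57, 1.566, 1.43]
wrist_force: [-2.6, 6.0, 5.7]
width: 0.0555
```

```bash
cat > chk.py <<'E'
from h import *
import sys
s=snap('wrist',sys.argv[1]); o=robot.get_obs(); print(o['time'],o['tool_pos'],o['wrist_force'].round(1))
hsv=cv2.cvtColor(s['image'],cv2.COLOR_RGB2HSV).astype(int); S,V=hsv[...,1],hsv[...,2]
dz=0
for n,ch,ax,pos,r,z in [('seatL',S,'v',252,(150,230),.031),('seatR',S,'v',376,(150,230),.031),('frL',S,'v',222,(115,225),.018),('frR',S,'v',407,(115,225),.018),('seatRear',S,'h',142,(260,370),.031),('seam',V,'h',264,(265,362),.031),
  ('looseRear',V,'h',363,(265,360),.031),('looseL',V,'v',257,(275,355),.031),('looseR',V,'v',367,(275,355),.031)]:
    try:
        p=edge(ch,ax,pos,r); print(n,*tl(s,p,z),p.mean(0).round(1))
    except Exception as e: print(n,e)
E
python3 chk.py w7.png
```

```text
11.7 [ 0.44091894 -0.134049    0.00575349] [-1.5  7.6  5.4]
seatL [-26.26  62.57] 0.22 80 [251.9 189.5]
seatR [29.03 62.6 ] 0.15 80 [377.  189.5]
frL [-42.56  69.98] 0.21 110 [221.1 169.5]
frR [45.32 70.01] 0.18 110 [407.6 169.5]
seatRear [ 1.35 84.33] 0.13 110 [314.5 138.6]
seam [ 4.47 28.76] -0.81 56 [320.8 262. ]
looseRear [  0.34 -27.34] 0.27 95 [312.  364.1]
looseL [-27.34   6.73] -2.43 43 [255.4 304.1]
looseR [27.57  7.48] 3.36 36 [367.8 302.8]
```

Run:
```python
from h import *
s=dict(np.load('pics/w7.npz'));hsv=cv2.cvtColor(s['image'],cv2.COLOR_RGB2HSV).astype(int)
for r in (248,256,262,266,270,276,284):
    print(r,'L',hsv[r,247:264,2].tolist(),'R',hsv[r,360:380,2].tolist())
```

```text
248 L [185, 187, 184, 187, 184, 183, 183, 182, 224, 248, 240, 243, 245, 244, 244, 246, 246] R [176, 175, 177, 183, 183, 179, 246, 249, 250, 251, 199, 182, 178, 193, 131, 114, 114, 115, 116, 114]
256 L [183, 182, 181, 186, 182, 184, 183, 181, 171, 243, 246, 248, 251, 251, 250, 251, 251] R [239, 238, 239, 240, 242, 244, 246, 246, 247, 248, 247, 234, 217, 161, 119, 114, 113, 117, 115, 114]
262 L [181, 182, 184, 182, 182, 183, 178, 181, 159, 129, 152, 234, 242, 231, 232, 146, 126] R [227, 225, 234, 233, 229, 226, 223, 220, 221, 222, 195, 159, 121, 115, 117, 117, 118, 115, 114, 118]
266 L [181, 180, 184, 183, 182, 181, 185, 232, 216, 203, 202, 203, 157, 152, 153, 152, 150] R [171, 172, 173, 175, 179, 182, 184, 174, 160, 147, 122, 118, 116, 118, 117, 114, 118, 116, 117, 116]
270 L [182, 181, 184, 183, 180, 181, 176, 219, 229, 227, 152, 140, 138, 143, 145, 142, 143] R [219, 220, 221, 222, 219, 213, 212, 207, 189, 173, 128, 116, 118, 116, 118, 115, 116, 119, 116, 118]
276 L [182, 181, 180, 184, 184, 181, 186, 147, 150, 148, 146, 147, 149, 145, 145, 148, 144] R [199, 204, 210, 212, 218, 221, 224, 216, 199, 161, 121, 116, 117, 116, 115, 115, 117, 112, 113, 116]
284 L [130, 130, 133, 131, 131, 133, 129, 132, 141, 151, 156, 160, 160, 163, 160, 158, 161] R [217, 221, 221, 220, 220, 223, 223, 211, 185, 141, 133, 130, 131, 132, 128, 135, 135, 133, 134, 132]
```

Run:
```python
from h import *
im=cv2.imread('pics/w7.png'); a=im[235:300,235:290];b=im[235:300,345:400]
cv2.imwrite('pics/w7c.png',cv2.resize(np.hstack([a,b]),None,fx=7,fy=7,interpolation=cv2.INTER_NEAREST))
```

```text
(no output)
```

View pics/w7c.png

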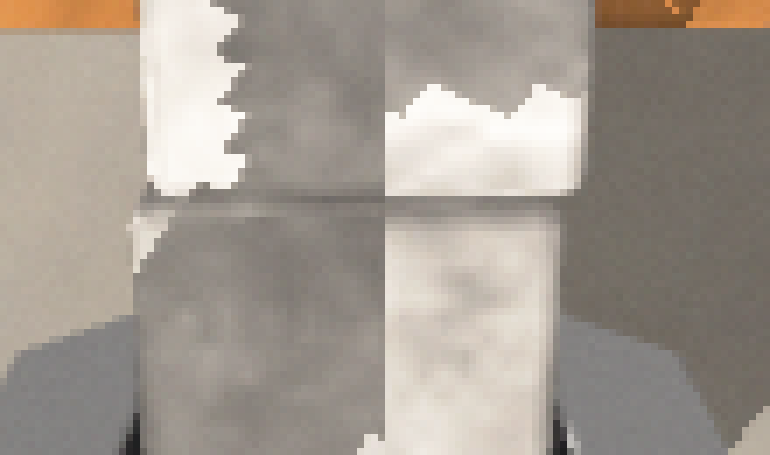

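The loose block sits about 1.25 mm toward −y(tool): both its edges, at cols 254 and 369, are left of the seat's, at 256 and 373. The pose readings agree. Back off a hair, shift +ty, and push again.

Call:
carry_out:
  targets:
    - [1, -0.05, 0, 0.2, 0]
    - [1, 0, 0, 0.2, 0]
    - [1, 0, 0.13, 0, 0]
    - [1, 0, 0, 0, 0]
    - [1, 0, 0, 0, 0]

```text
time: 12.2
tool_pos: [0.4383, -0.1335, 0.0057]
ee_rot: [-2.104, 1.569, -0.104]
wrist_force: [3.1, 0.5, 0.8]
width: 0.0561
```

```bash
python3 chk.py w8.png | head -5
python3 - <<'E'
from h import *
print((robot.get_obs()['tool_pos']-[.44092,-.13405,.00575])@Rt()*1000)
s=dict(np.load('pics/w8.npz'));hsv=cv2.cvtColor(s['image'],cv2.COLOR_RGB2HSV).astype(int)
for r in (244,248,252,270,276):
    print(r,'L',hsv[r,247:264,2].tolist(),'R',hsv[r,360:380,2].tolist())
E
```

```text
12.25 [ 0.43830817 -0.13346108  0.0057345 ] [3.  0.3 0.6]
seatL [-28.34  60.85] 0.22 72 [247.6 193.4]
seatR [26.95 62.58] 0.21 80 [372.3 189.5]
frL [-44.62  58.18] 0.24 57 [218.9 195. ]
frR [43.2 74.5] 0.21 91 [403.6 160. ]
[0.01219506 2.12978405 1.6225242 ]
244 L [186, 186, 186, 167, 250, 244, 242, 245, 244, 244, 246, 247, 247, 248, 249, 249, 249] R [181, 175, 177, 177, 182, 183, 185, 182, 177, 160, 114, 113, 116, 117, 117, 115, 113, 117, 115, 114]
248 L [181, 183, 182, 183, 247, 245, 245, 249, 249, 251, 251, 252, 252, 251, 250, 251, 252] R [186, 187, 187, 188, 190, 189, 187, 181, 174, 154, 121, 112, 115, 115, 116, 114, 116, 116, 117, 117]
252 L [183, 183, 183, 183, 231, 247, 247, 251, 251, 251, 252, 251, 251, 252, 251, 251, 251] R [245, 247, 248, 249, 249, 250, 247, 233, 207, 142, 117, 115, 117, 114, 118, 116, 115, 116, 116, 113]
270 L [184, 183, 186, 181, 183, 184, 178, 220, 151, 142, 162, 220, 225, 159, 145, 143, 144] R [217, 220, 222, 222, 219, 216, 214, 208, 190, 171, 124, 119, 119, 119, 114, 118, 114, 115, 114, 116]
276 L [182, 184, 181, 182, 182, 183, 181, 146, 151, 151, 148, 144, 144, 143, 144, 145, 148] R [198, 203, 212, 216, 219, 223, 225, 216, 195, 159, 121, 116, 116, 114, 115, 117, 116, 115, 111, 111]
```

Call:
carry_out:
  targets:
    - [1, 0, -0.06, 0, 0]
    - [1, 0, 0, -0.1, 0]
    - [1, 0, 0, -0.1, 0]
    - [1, 0, 0, -0.06, 0]
    - [1, 0, 0, 0, 0]
    - [1, 0, 0, 0, 0]

```text
time: 12.85
tool_pos: [0.4386, -0.1342, 0.0056]
ee_rot: [0.236, 1.567, 2.236]
wrist_force: [-1.9, 4.6, 4.9]
width: 0.0555
```

```bash
cat > chk2.py <<'E'
from h import *
import sys
s=snap('wrist',sys.argv[1]); o=robot.get_obs(); print(o['time'],((o['tool_pos']-[.44092,-.13405,.00575])@Rt()*1000).round(2),o['wrist_force'].round(1))
V=cv2.cvtColor(s['image'],cv2.COLOR_RGB2HSV)[...,2]; S=cv2.cvtColor(s['image'],cv2.COLOR_RGB2HSV)[...,1]
for n,c,ax,p,r,z in [('seatL',S,'v',251,(150,220),.031),('seatR',S,'v',375,(150,220),.031),('frL',S,'v',220,(150,215),.018),('frR',S,'v',405,(150,215),.018),('seatRear',S,'h',139,(260,365),.031),('looseRear',V,'h',363,(265,360),.031)]:
    q=edge(c,ax,p,r,9); print(n,*tl(s,q,z))
for n,p,r in [('seat',(251,371),(246,256)),('loose',(254,369),(267,280))]:
    m=[edge(V,'v',x,r,5) for x in p]; c=np.array([k.mean(0) for k in m]).mean(0); print(n,[k.mean(0).round(1).tolist() for k in m],tl(s,np.array([c,c+[0,.1]]),.031)[0])
E
python3 chk2.py w9.png
```

```text
12.9 [0.08 2.18 0.89] [-1.7  5.1  4.8]
seatL [-28.35  64.86] 0.17 70
seatR [26.94 64.86] 0.18 70
frL [-44.66  64.42] 0.19 65
frR [43.21 64.43] 0.24 65
seatRear [ 0.29 85.14] 0.13 105
looseRear [  0.34 -27.25] 0.14 95
seat [[250.6, 250.5], [368.9, 250.5]] [-0.74 34.45]
loose [[254.6, 273.0], [369.0, 273.0]] [ 0.24 23.22]
```

Call:
carry_out:
  targets:
    - [1, -0.03, -0.06, 0, 0]
    - [1, 0, 0, -0.05, 0]
    - [1, 0, 0, 0, 0]
    - [1, 0, 0, 0, 0]

```text
time: 13.3
tool_pos: [0.4389, -0.1346, 0.0056]
ee_rot: [0.52, 1.567, 2.52]
wrist_force: [-3.1, 5.5, 6.2]
width: 0.0556
```

```bash
python3 chk2.py w10.png
```

```text
13.35 [0.11 2.1  0.37] [-2.7  4.9  5.3]
seatL [-28.23  64.84] 0.18 70
seatR [27.06 64.83] 0.14 70
frL [-44.56  64.4 ] 0.18 65
frR [43.31 64.4 ] 0.2 65
seatRear [ 0.28 84.69] 0.15 105
looseRear [  0.34 -27.26] 0.1 95
seat [[250.8, 250.5], [368.9, 250.5]] [-0.69 34.43]
loose [[255.3, 273.0], [369.0, 273.0]] [ 0.38 23.19]
```

Call:
carry_out:
  targets:
    - [1, -0.08, 0.03, 0, 0]
    - [1, 0, 0, 0, 0]
    - [1, 0, 0, -0.04, 0]
    - [1, 0, 0, 0, 0]
    - [1, 0, 0, 0, 0]

```text
time: 13.85
tool_pos: [0.4389, -0.135, 0.0057]
ee_rot: [0.436, 1.567, 2.437]
wrist_force: [-1.2, 5.9, -0.6]
width: 0.0554
```

```bash
python3 chk2.py w11.png
```

```text
13.9 [ 0.06  2.24 -0.06] [-1.7  5.2  0.2]
seatL [-28.38  64.82] 0.19 70
seatR [26.9  64.82] 0.12 70
frL [-44.71  64.38] 0.22 65
frR [43.17 64.39] 0.17 65
seatRear [ 0.28 84.29] 0.15 105
looseRear [  0.34 -27.29] 0.14 95
seat [[250.5, 250.5], [368.6, 250.5]] [-0.81 34.41]
loose [[255.2, 273.5], [369.0, 273.0]] [ 0.37 23.04]
```

Call:
carry_out:
  targets:
    - [1, 0, -0.1, 0, 0]
    - [1, 0, 0, 0, 0]
    - [1, 0, 0, 0, 0]

```text
time: 14.2
tool_pos: [0.4389, -0.135, 0.0057]
ee_rot: [0.817, 1.566, 2.818]
wrist_force: [-3.5, 4.6, 1.5]
width: 0.0559
```

```bash
python3 chk2.py w12.png
```

```text
14.25 [ 0.05  2.2  -0.04] [-4.8  3.7  1.3]
seatL [-28.29  64.85] 0.16 70
seatR [26.99 65.05] 0.12 69
frL [-44.64  64.41] 0.2 65
frR [43.23 64.39] 0.12 65
seatRear [ 0.3  84.31] 0.17 105
looseRear [  0.35 -27.29] 0.06 95
seat [[250.6, 250.5], [368.8, 250.5]] [-0.75 34.42]
loose [[255.0, 274.0], [369.0, 273.0]] [ 0.31 22.93]
```

Call:
carry_out:
  targets:
    - [1, 0, -0.08, 0, 0]
    - [1, 0, 0, 0, 0]
    - [1, 0, 0, 0, 0]

```text
time: 14.55
tool_pos: [0.4389, -0.135, 0.0057]
ee_rot: [0.985, 1.564, 2.985]
wrist_force: [-7.3, 3.5, 3.4]
width: 0.0557
```

Call:
carry_out:
  targets:
    - [1, 0, -0.05, 0, 0]
    - [1, 0, 0, 0, 0]
    - [1, 0, 0, 0, 0]

```text
time: 14.85
tool_pos: [0.439, -0.135, 0.0058]
ee_rot: [1.06, 1.563, 3.061]
wrist_force: [-7.5, 3.4, 4.2]
width: 0.0557
```

Stiction is holding it, so I'll lift a few mm free of the bench, adjust sideways there, then set down and push.

Call:
carry_out:
  targets:
    - [1, 0, 0, 0.3, 0]
    - [1, -0.3, 0.08, 0, 0]
    - [1, 0, 0, 0, 0]
    - [1, 0, 0, 0, 0]
    - [1, 0, 0, 0, 0]

```text
time: 15.35
tool_pos: [0.4401, -0.1329, 0.0092]
ee_rot: [1.442, 1.57, -2.84]
wrist_force: [0.8, 0.4, -5.9]
width: 0.0558
```

```bash
python3 chk2.py w13.png
```

```text
15.4 [-3.56  0.26  1.41] [ 0.3 -0.6 -5.1]
seatL [-26.48  64.36] 0.21 70
seatR [28.83 64.37] 0.15 70
frL [-42.79  63.95] 0.2 65
frR [45.11 63.96] 0.19 65
seatRear [ 0.32 85.57] 0.16 105
looseRear [  0.37 -29.77] 0.2 95Traceback (most recent call last):
  File "chk2.py", line 8, in <module>
    m=[edge(V,'v',x,r,5) for x in p]; c=np.array([k.mean(0) for k in m]).mean(0); print(n,[k.mean(0).round(1).tolist() for k in m],tl(s,np.array([c,c+[0,.1]]),.031)[0])
       ~~~~^^^^^^^^^^^^^
  File "h.py", line 52, in edge
    c=np.polyfit(p[:,1-f],p[:,f],1); r=p[:,f]-np.polyval(c,p[:,1-f]); p=p[np.abs(r)<max(1.0,1.5*np.median(np.abs(r)))]
                 ~^^^^^^^
IndexError: too many indices for array: array is 1-dimensional, but 2 were indexed
```

Call:
carry_out:
  targets:
    - [1, 0, 0.11, 0, 0]
    - [1, 0, 0, 0, 0]
    - [1, 0.3, 0, 0, 0]
    - [1, 0, 0, 0, 0]
    - [1, 0, 0, 0, 0]

```text
time: 15.9
tool_pos: [0.439, -0.1332, 0.0063]
ee_rot: [0.883, 1.57, 2.884]
wrist_force: [-0.6, -0.7, -6.5]
width: 0.0559
```

```bash
python3 chk2.py w14.png 2>&1 | head -8
```

```text
15.95 [-0.72  1.3   1.49] [-1.   0.9 -5.7]
seatL [-27.5   64.63] 0.18 70
seatR [27.8  64.64] 0.12 70
frL [-43.81  64.2 ] 0.21 65
frR [44.09 64.21] 0.25 65
seatRear [ 0.36 85.64] 0.21 105
looseRear [  0.41 -27.78] 0.23 95
seat [[252.6, 250.5], [370.1, 250.5]] [ 0.08 34.08]
```

Call:
carry_out:
  targets:
    - [1, 0, 0, -0.1, 0]
    - [1, 0.07, 0, 0, 0]
    - [1, 0, 0, 0, 0]
    - [1, 0, 0, -0.08, 0]
    - [1, 0, 0, -0.06, 0]
    - [1, 0, 0, 0, 0]
    - [1, 0, 0, 0, 0]

```text
time: 16.65
tool_pos: [0.4397, -0.1347, 0.0057]
ee_rot: [0.178, 1.569, 2.179]
wrist_force: [-1.5, 4.0, -3.2]
width: 0.0557
```

```bash
python3 chk2.py w15.png 2>&1
```

```text
16.7 [ 0.03  1.35 -0.05] [-3.2  4.5 -3.5]
seatL [-27.52  64.82] 0.13 70
seatR [27.77 64.83] 0.14 70
frL [-43.83  64.39] 0.22 65
frR [44.04 64.4 ] 0.18 65
seatRear [ 0.28 84.31] 0.14 105
looseRear [  0.33 -27.28] 0.18 95
seat [[252.5, 250.5], [370.5, 250.5]] [ 0.06 34.4 ]
loose [[253.4, 276.5], [369.0, 273.0]] [-0.08 22.27]
```

In contact, in line and square. Firm up a little and release.

Call:
carry_out:
  targets:
    - [1, 0.04, 0, -0.06, 0]
    - [1, 0, 0, 0, 0]
    - [1, 0, 0, 0, 0]
    - [0.7, 0, 0, 0, 0]
    - [0.5, 0, 0, 0, 0]
    - [0.2, 0, 0, 0, 0]
    - [0, 0, 0, 0, 0]
    - [0, 0, 0, 0, 0]
    - [0, 0, 0, 0, 0]

```text
time: 17.6
tool_pos: [0.4413, -0.1368, 0.0063]
ee_rot: [-2.647, 1.568, -0.647]
wrist_force: [-0.1, -0.3, -0.2]
width: 0.0841
```

```bash
python3 chk2.py w16.png 2>&1
python3 - <<'E'
from h import *
im=cv2.imread('pics/w16.png'); cv2.imwrite('pics/w16c.png',cv2.resize(im[120:390,200:430],None,fx=2.2,fy=2.2,interpolation=cv2.INTER_CUBIC)); print(robot.get_obs()['width'])
E
```

```text
17.65 [-0.3   0.92 -2.34] [-0.7 -0.4  0.3]
seatL [-27.17  65.  ] 0.23 70
seatR [28.13 65.01] 0.2 70
frL [-43.47  64.57] 0.21 65
frR [44.42 64.59] 0.22 65
seatRear [ 0.15 82.27] 0.22 105
looseRear [  0.19 -29.43] 0.01 95
seat [[253.8, 252.0], [371.2, 250.5]] [ 0.4  34.08]
loose [[255.2, 273.0], [369.5, 273.0]] [ 0.34 23.18]
0.08809318045606643
```

View pics/w16c.png

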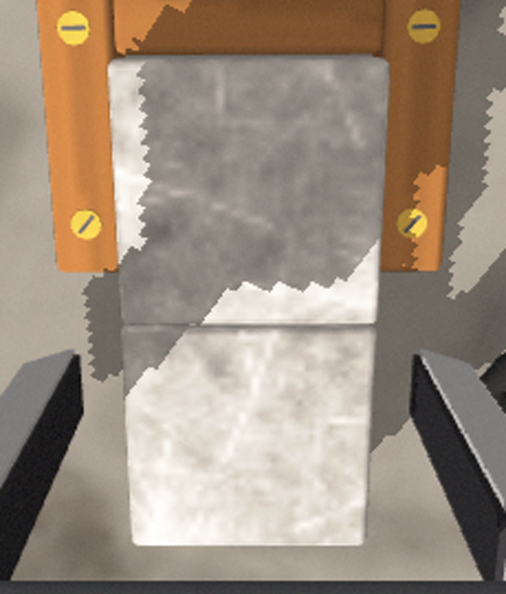

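Released: the blocks butt, sides in line, with rear-to-rear length 111.7 mm against 112 nominal. Retreat upward.

Call:
carry_out:
  targets:
    - [0, -1, 0, 0, 0]
    - [0, -2, 0, 0, 0]
    - [0, -3, 0, 0, 0]
    - [0, -4, 0, 0, 0]
    - [0, -4, 0, 0, 0]
    - [0, -2, 0, 0, 0]
    - [0, 0, 0, 0, 0]
    - [0, 0, 0, 0, 0]
    - [0, 0, 0, 0, 0]

```text
time: 18.55
tool_pos: [0.4394, -0.1355, 0.1635]
ee_rot: [0.744, 1.567, 2.744]
wrist_force: [0.7, -0.8, 0.6]
width: 0.0942
```

Run:
```python
from h import *
s=snap('wrist','w17.png'); snap('side','side1.png')
V=cv2.cvtColor(s['image'],cv2.COLOR_RGB2HSV)[...,2];S=cv2.cvtColor(s['image'],cv2.COLOR_RGB2HSV)[...,1]
# expected corners of union (tool axes), print edges near predicted place
n=np.array([-.4167,.909]);x=np.array([.909,.4167]);c=np.array([.4642,-.184])
P=lambda a,b:np.r_[c+x*a+n*b,.031]
pr=lambda a,b:proj(s,P(a,b))[0]
for name,ch,a,lo,hi in [('seatL',S,-.028,-.02,.015),('seatR',S,.028,-.02,.015),('looseL',V,-.028,.035,.078),('looseR',V,.028,.035,.078)]:
    u=np.array([pr(a,lo),pr(a,hi)]); r=sorted(u[:,1].round().astype(int)); q=edge(ch,'v',int(round(u[:,0].mean())),(r[0],r[1]),8)
    w=ray(s,q,.031)[:,:2]-c; w=np.c_[w@x,w@n]*1000; k=np.polyfit(w[:,1],w[:,0],1); print(name,'x at y=28:',np.polyval(k,28).round(2),'tilt deg',np.degrees(k[0]).round(2),len(q))
o=robot.get_obs();print(o['time'],o['tool_pos'],o['wrist_force'].round(1))
a,b=cv2.imread('pics/side0.png'),cv2.imread('pics/side1.png')
for nm,(y0,y1,x0,x1) in dict(small=(285,315,268,308),carton=(238,276,338,386),purple1=(210,238,286,328)).items(): print(nm,cv2.absdiff(a,b)[y0:y1,x0:x1].mean().round(1))
```

```text
seatL x at y=28: -29.82 tilt deg -0.21 41
seatR x at y=28: 26.04 tilt deg -0.1 41
looseL x at y=28: -28.98 tilt deg 0.5 44
looseR x at y=28: 25.76 tilt deg 0.08 44
18.65 [ 0.43936688 -0.13552241  0.16340231] [-0.4 -0.2  0.5]
small 3.1
carton 3.1
purple1 3.3
```

```bash
python3 -c "
from bench import robot
print(robot.close_job())"
```

```text
the job is handed in; nothing more can be done
None
```

I pushed the loose steel block up against the open face of the framed block and let go. The gripper then rose to 0.16 m, clear of everything, and I handed the job in at about 18.7 s.

**First try:** contact was fine, but the block sat about 1.2 mm off to one side. Friction stopped me sliding it across, so I lifted it about 3 mm, corrected it and pushed it in again.

**Last checks:**
- **Contact:** the two blocks together measured 111.7 mm end to end just after release (112 mm expected), and the seam showed no visible gap.
- **Sides in line:** the offset was about 0.1 mm just after release and about 0.3 mm from above.
- **Squareness:** the edge fits disagreed slightly. One put the block within about 0.2° of the seat; after I backed off, the right edge agreed to 0.2° but the left edge read about 0.7° off. I put that down to measurement noise.
- **Bystanders:** the carton, the small block and the nearer purple block look unchanged in the before and after side pictures. I did not compare the other purple block.
- **Forces:** wrist readings stayed under about 17 N.

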